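Swap the blender cup and hold the new one at pulse

ROBOT

A 6-joint arm with a two-finger parallel gripper is mounted at the origin on the work surface. World frame = base frame: x ahead of the robot, y to its left, z up, the work surface at z = 0. Lengths are in m, angles in rad, forces in N, time in s.
With the tool pointing down it reaches from about 0.35 to 0.8 m from the base axis. Payload 7.3 kg.
Tool frame: the origin (TCP) lies between the finger pads; the fingertips stand 14 mm ahead of it and the grasp point (between the pads) lies 5 mm behind it; z points along the fingers, y is the line along which they close (so a half turn about z gives the same grasp; the last joint's range is limited). The gripper opens to 85 mm and grips with 20 to 120 N. Pads are 22 mm wide; open, the fingers measure 114 mm over their backs; the gripper's body (76 mm by 85 mm) begins 54 mm behind the grasp point. The pads swing forward as they close: fully open they stand 13 mm farther back than shut.
Start: joints at [-1.338, 0.342, 1.524, -0, 1.275, -0.146], TCP at [0.194, -0.488, 0.245] pointing down, gripper open.
Joint ranges: [-2.53, 2.53], [-0.77, 2.02], [0.04, 2.7], [-1, 4.14], [0.28, 2.66], [-3.11, 3.11]. Speed limits (rad/s): [2.57, 2.57, 3.14, 3.14, 3.14, 3.14].

INTERFACE

Orientations are given as a 3x3 rotation matrix whose columns are the frame's x, y, z axes.
In Python, from workcell import state, cams, close_job gives the robot as it stands.
- The arm moves only by the tool play_rows, never from a script. Its argument "series" is text: rows parted by semicolons, each of 7 numbers parted by spaces: the turn, a rotation vector about the tool's x, y, z in degrees, then the shift along the tool's x, y, z in m, then the finger opening in m, from 0 to 0.0854. In form: ax ay az x y z jaw; .... A call has 1 to 10 rows; each row shifts and turns the commanded pose from where the row before left it, along the tool's axes as they then stand; what a row does not reach is not made up. A row lasts 1/8 s, in which the tool goes at most 62.5 mm and 10.7 degrees, less where a joint would pass 70% of its speed; a pose out of reach is approached as far as the arm can. A call with a gripper value outside its range is refused whole. The fingers move at their own pace and stop on an object; the grip force is fixed at half the most. Time passes only in rows, so rows that do not move let the fingers close. It gives the time, the measured TCP pose, the force, the opening and the grip force at its end, in the units of the state.
- state(): the state, without advancing time (a new reading comes with each control period).
- cams.get_image(name): name is "scene" or "top" or "wrist"; returns a dict with "frame" (480x640x3 uint8, red, green, blue), "fx", "fy", "cx", "cy" (pixels), "R" (3x3) and "t" (3): a world point X has camera coordinates R X + t. Camera axes: x right, y down, z forward; pixel columns grow to the right and rows downward; lengths in m; the calibration is good to about 2 mm. A picture is of the moment at which its call begins. There is no depth.
- close_job(): hands the job in; it is judged then, once.
The state is a dict: "t": time; "joint_positions": joint angles; "joint_velocities": joint speeds; "effort": joint torques, N m; "eef_pos": TCP position; "eef_rot": TCP orientation; "contact_force": force on the tool from outside, world axes, zero at the start; "torque": the same for the moment, N m; "opening": opening from 0.0 (shut) to 1.0 (fully open); "grasp_force": force on a finger pad.
Only numpy, scipy, OpenCV 4.12 (cv2) and the standard library are available. Lean on these libraries where they do the work, as an engineer would, in place of code of your own. Each camera call takes 0.05 s, during which the arm holds its last target. There are 200 camera calls.

TASK

A small cup blender is on the repair bench with its tall cup locked on: unlock the tall cup (anticlockwise from above), lift it off and stand it upright on the black rubber mat. Then set the short cup squarely down into the blender with its lugs in the slots, turn it clockwise to the pulse position, half-way to the lock and never so far that the lock clicks, and finish while still holding it there against the spring. Leave the screwdriver, the multimeter and the bin of screws alone.

Things in the scene. Friction and masses are not known exactly. Their poses are not given: they have to be found in the camera images.
- base: white round blender base, 128 mm wide, 120 mm high, fixed to the bench; origin: centre of its underside, z up. Its top has a round well with four slots at the base's +x, -x, +y and -y. Black raised marks on the rim, the same in each quarter, going clockwise: a dot at the slot (insert), one bar 0.53 rad on (pulse), two bars 1.06 rad on (locked).
- well (a point): centre of the well's floor, 96 mm above the bench, 24 mm below the rim. The well is 76 mm across between four grey lips, 7 mm thick, at the rim; the slots between the lips are 14 mm wide; below the lips a groove reaches out to 44.5 mm radius.
- pulse_mark (a point): middle of the single bar (pulse) on the rim that belongs to the slot at the base's +x, 50 mm from the axis
- switch_ring (a joint): sprung ring in the base, pushed round by the lugs of the fitted cup: value = the cup's clockwise turn from the slots minus 0.06 rad free play. 0 rest, 0.47 pulse, 0.99 locked. Its spring turns the cup back (0.13 N m at rest, 0.25 at pulse, 0.4 locked). Two sprung rollers are the lock: met at about 0.7, clicked past at about 0.87 (needs 0.9 N m); unlocking over them takes about 0.25 N m.
- tall_cup: tall closed steel cup, 150 mm high, about 0.26 kg, locked on the base at first, closed end up; origin: centre of its underside, z up. From 32 mm up it is a rounded-square body, 56 mm across flats, the flats facing its x and y axes. Same every quarter turn. Locked, it is turned 1.06 rad clockwise from the slots; lugs in line with the slots (yaw of the base or quarter turns from it) it lifts out.
- short_cup: short closed steel cup, 105 mm high, about 0.20 kg, standing on the bench closed end up; same section and foot as the tall cup; origin: centre of its underside, z up. It goes into the well with its lugs over the slots (yaw of the base or quarter turns from it); fitted, its underside rests on the well's floor.
- short_lug (a point): outer end of the short cup's lug at its +x. Both cups have a black foot: hub 60 mm wide underneath, 72 mm from 8 mm up; four lugs at +x, -x, +y, -y, each 8 mm wide, out to 42.5 mm radius, 8 to 14 mm above the underside; a skirt 82 mm across at 26 to 32 mm, with a pointer rib above each lug.
- short_top (a point): centre of the short cup's flat closed top
- tall_top (a point): centre of the tall cup's flat closed top
- mat: black square rubber mat, 140 by 140 by 3 mm, flat on the bench and fixed; origin: centre of its underside (its top is 3 mm higher)
- screwdriver: screwdriver lying beyond the base, 200 mm long, along its own x; leave alone
- multimeter: grey multimeter lying on its back beyond the base, 150 by 76 by 34 mm; leave alone
- screw_bin: yellow open bin of screws beyond the base, 100 by 140 by 50 mm; leave alone
Things that resemble listed ones, but are neither listed nor needed, are in the scene too. What is shaped like the mat but blue, purple or yellow is not meant.

How it is judged:
On the way, in this order (a step that is already met when the one before it is completed fails the run):
1. the tall cup stands upright on the rubber mat, let go (horizontal distance between tall_cup and mat below 0.055 m and z of tall_cup in the frame of mat below 0.008 m and angle between tall_cup's own z axis and vertical below 0.1 rad and contact force between the fingers and tall_cup below 0.1 N and linear speed of tall_cup below 0.02 m/s), for 0.2 s.
2. the short cup is down in the well with its lugs in the slots, not yet turned (horizontal distance between short_cup and base below 0.006 m and z of short_cup in the frame of base below 0.101 m and angle between short_cup's own z axis and vertical below 0.1 rad and value of joint switch_ring below 0.3 rad), for 0.1 s.
At the end, for the whole second after the job is handed in: The short cup sits down in the base (underside within 5 mm of the well floor, within 6 mm of the axis, upright) and is held still by the fingers at pulse, the switch ring between 0.34 and 0.60 rad; the tall cup stands upright and still on the mat, its centre within 60 mm of the mat's centre (value of joint switch_ring between 0.34 and 0.6 rad and horizontal distance between short_cup and base below 0.006 m and z of short_cup in the frame of base below 0.101 m and angle between each of short_cup, tall_cup's own z axis and vertical below 0.1 rad and contact force between the fingers and short_cup above 2 N and contact force between short_cup and switch_ring above 0.5 N and linear speed of each of short_cup, tall_cup below 0.02 m/s and angular speed of short_cup below 0.2 rad/s and horizontal distance between tall_cup and mat below 0.06 m and z of tall_cup in the frame of mat below 0.008 m); the arm keeps its last pose, push and grip.
It fails at once if the lock clicks on the short cup (horizontal distance between short_cup and base below 0.02 m and value of joint switch_ring above 0.85 rad).
It fails at once if a bystander is disturbed (distance of any of screwdriver, multimeter, screw_bin from where it was at the start of the episode above 0.02 m).
It fails at once if a cup is knocked over (angle between any of tall_cup, short_cup's own z axis and vertical above 0.7 rad).
It also fails if it takes over 61 s, if anything falls off the work surface, if the arm or the gripper's body presses on something with over 40 N, if the wrist force passes 120 N, or if a joint passes its speed limit or range.

## Working session

There is one attempt and no reset: what is moved stays moved. The work goes in short steps, Python scripts to look and compute and a tool call to move; the robot and the scene stay as the last step left them, time stands still between calls to the robot, and variables do not carry over. Pictures are saved under pics/ and viewed, at most 10 in all, crops included, and the job is handed in when it is done.

Besides the shell and the picture viewer there is one more tool, called after ">>>" as name(argument=value, ...), one argument or row to a line, values as JSON. play_rows: Moves the arm, as the interface text tells. Its arguments: {"type":"object","properties":{"series":{"type":"string"}},"required":["series"]}

```bash
mkdir -p pics; ls
python3 - <<'E'
from workcell import state,cams
import cv2
s=state();print(s['t'],s['eef_pos'],s['eef_rot'],s['opening'])
for n in('top','scene'):
    d=cams.get_image(n);cv2.imwrite(f'pics/{n}0.png',d['frame'][:,:,::-1]);print(n,d['fx'],d['fy'],d['cx'],d['cy'],d['R'],d['t'])
E
```

```text
pics
0.0 [ 0.19408357 -0.48740785  0.24463701] [[ 9.29108438e-01  3.69807239e-01 -3.41929531e-04]
 [ 3.69807328e-01 -9.29107300e-01  1.47161736e-03]
 [ 2.26525529e-04 -1.49374015e-03 -9.99998859e-01]] 0.9986879147458103
top 609.668283845379 609.668283845379 317.7429615200232 246.85403426638834 [[-4.16215952e-03 -9.99990209e-01 -1.50274294e-03]
 [-9.80764188e-01  4.37539605e-03 -1.95147287e-01]
 [ 1.95151951e-01  6.61602319e-04 -9.80772796e-01]] [-0.0610394   0.55075482  1.1640373 ]
scene 462.0975145868873 462.0975145868873 318.0253282839693 227.47514632387265 [[ 0.59303991  0.80515773  0.00497017]
 [ 0.47787951 -0.3470013  -0.80698282]
 [-0.6480238   0.48094816 -0.590554  ]] [-0.24931569 -0.16265916  1.47111306]
```

View pics/top0.png

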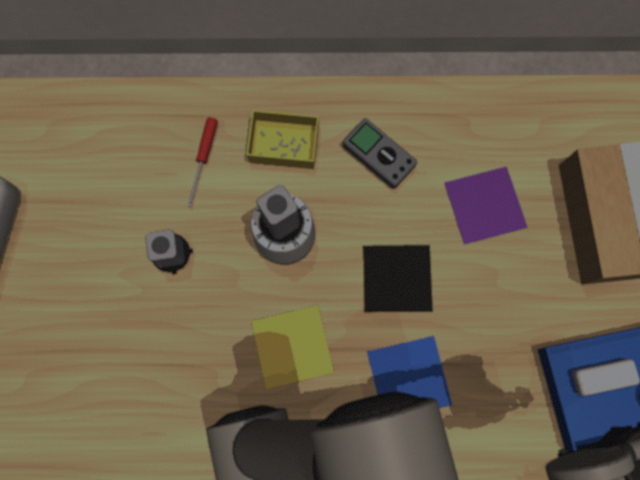

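View pics/scene0.png

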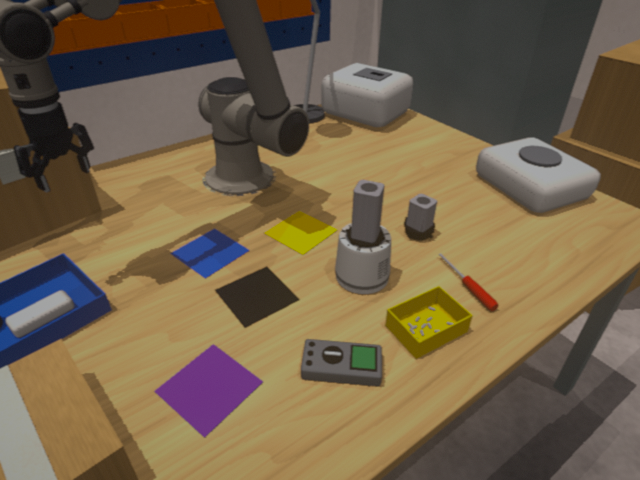

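The top view shows the tall cup's top at about (277,205) and the base at about (283,232). The short cup's top is at (160,245) and the black mat is centred at (397,278). Next I'll zoom in for corners.

```bash
cat > h.py <<'E'
import numpy as np,cv2
from workcell import state,cams
def ray(d,u,v,z):
    R=np.array(d['R']);t=np.array(d['t']);C=-R.T@t
    r=R.T@np.array([(u-d['cx'])/d['fx'],(v-d['cy'])/d['fy'],1]);return C+r*(z-C[2])/r[2]
def proj(d,P):
    c=np.atleast_2d(P)@np.array(d['R']).T+np.array(d['t'])
    return np.c_[c[:,0]/c[:,2]*d['fx']+d['cx'],c[:,1]/c[:,2]*d['fy']+d['cy']]
def crop(d,u,v,w,h,k,name,pts=()):
    im=d['frame'][v:v+h,u:u+w,::-1];im=cv2.resize(im,None,fx=k,fy=k,interpolation=cv2.INTER_CUBIC)
    for p in pts: cv2.circle(im,tuple(int(round(x)) for x in (np.array(p)-[u,v]+.5)*k),2,(0,0,255),-1)
    cv2.imwrite('pics/'+name,im)
E
python3 - <<'E'
from h import *
d=cams.get_image('top')
print('tall',ray(d,277,205,.246),'short',ray(d,160,245,.105))
m=(d['frame'].max(2)<45).astype(np.uint8);m[:, :340]=0;m[:,450:]=0;m[:235]=0;m[320:]=0
u,v=np.where(m.T);c=cv2.minAreaRect(np.c_[u,v].astype(np.float32));print(c,ray(d,*c[0],.003))
crop(d,135,165,200,120,4,'crop1.png')
E
```

```text
tall [0.58521862 0.00545442 0.246     ] short [0.54534962 0.23864552 0.105     ]
((397.5, 278.0), (64.0, 67.0), 90.0) [ 0.49444627 -0.22760243  0.003     ]
```

View pics/crop1.png

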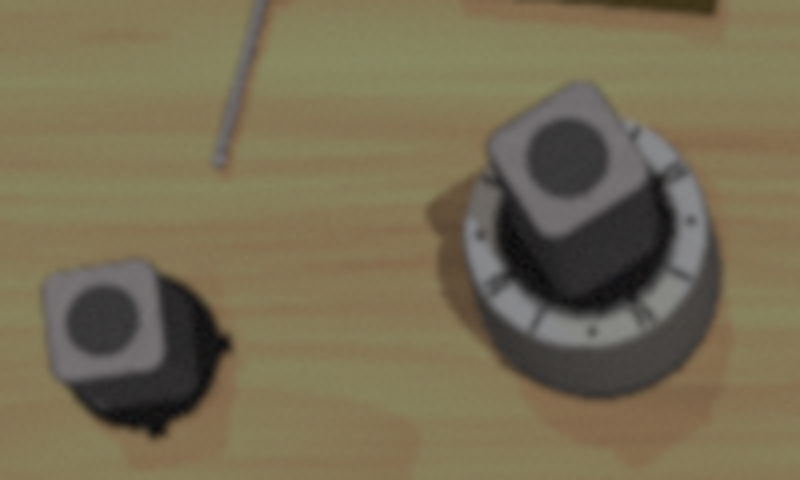

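The crop shows the base's dots at crop pixels (690,220), (593,331) and (480,234). The tall cup's top disc is at (568,158) and the short cup's at (102,320). The cups' flats are turned about 33° and 7.5°.

```bash
cat > fit.py <<'E'
from h import *
from scipy.optimize import least_squares
E
python3 - <<'E'
from h import *
d=cams.get_image('top')
f=lambda x,y:(135+(x+.5)/4-.5,165+(y+.5)/4-.5)
D=[ray(d,*f(*p),.120)[:2] for p in((690,220),(593,331),(480,234))]
print(D,(D[0]+D[2])/2,np.linalg.norm(D[0]-D[2]),np.degrees(np.arctan2(*(D[2]-D[0])[::-1]))-90)
c=(D[0]+D[2])/2;print('dot3 ang',np.degrees(np.arctan2(*(D[1]-c)[::-1]))-180,np.linalg.norm(D[1]-c))
print('tall',ray(d,*f(568,158),.246),'short',ray(d,*f(102.5,320),.105))
for C,z in((((488,145),(585,82),(650,178),(552,240)),.246),(((42,268),(153,258),(167,370),(58,384)),.105)):
    P=[ray(d,*f(*p),z)[:2] for p in C]
    print(np.mean(P,0),[round(np.degrees(np.arctan2(*(P[i-1]-P[i])[::-1]))%90,1) for i in range(4)])
# lugs of short cup (z .011)
s=ray(d,*f(102.5,320),.105)
for p in((225,343),(157,430)):
    q=ray(d,*f(*p),.011)-s;print('lug',np.degrees(np.arctan2(q[1],q[0]))%90,np.hypot(*q[:2]))
print(ray(d,397.5,278,.003))
E
```

```text
[array([ 0.59037976, -0.04344825]), array([0.53668757, 0.00237883]), array([0.5839797 , 0.05647901])] [0.58717973 0.00651538] 0.10013200062191746 3.6646329833248927
dot3 ang -355.31652841317975 0.050661323676959386
tall [0.58676053 0.00610616 0.246     ] short [0.54608045 0.23820044 0.105     ]
[0.58544844 0.00577691] [np.float64(33.6), np.float64(34.0), np.float64(33.3), np.float64(33.0)]
[0.54620633 0.23701365] [np.float64(10.5), np.float64(5.0), np.float64(9.3), np.float64(7.2)]
lug 9.794615291655745 0.03967243016202727
lug 8.571783567661498 0.03904392188881477
[ 0.49444627 -0.22760243  0.003     ]
```

>>> play_rows(
  series="0 0 0 0 0 -0.05 0.085; 0 0 0 0 0 -0.05 0.085",
)

```text
t: 0.45
eef_pos: [0.1941, -0.4874, 0.346]
eef_rot: [[0.929, 0.37, -0.0], [0.37, -0.929, 0.002], [0.0, -0.002, -1.0]]
contact_force: [0.9, -0.6, -0.9]
opening: 0.996
grasp_force: 0.0
```

```bash
cat >> h.py <<'E'
def go(pos,yaw=None):
    s=state();R=np.array(s['eef_rot']);p=np.array(s['eef_pos'])
    psi=np.degrees(np.arctan2(R[1,0],R[0,0]))
    print('t',round(s['t'],2),'psi',psi.round(2),'shift tool',(R.T@(np.array(pos)-p)).round(4),'turn z',None if yaw is None else round(psi-yaw,2),'F',np.round(s['contact_force'],1))
E
python3 -c "
from h import *
go([.587,.0062,.32],33.3)"
```

```text
t 0.45 psi 21.7 shift tool [ 0.5476 -0.3133  0.0267] turn z -11.6 F [ 0.9 -0.6 -0.9]
```

>>> play_rows(
  series="0 0 0 0.05 -0.0286 0 0.085;0 0 0 0.05 -0.0286 0 0.085;0 0 0 0.05 -0.0286 0 0.085;0 0 0 0.05 -0.0286 0 0.085;0 0 0 0.05 -0.0286 0 0.085;0 0 0 0.05 -0.0286 0 0.085;0 0 0 0.05 -0.0286 0 0.085;0 0 0 0.05 -0.0286 0 0.085;0 0 0 0.05 -0.0286 0 0.085;0 0 -5.8 0.05 -0.0286 0 0.085",
)

```text
t: 1.7
eef_pos: [0.5539, -0.0355, 0.3452]
eef_rot: [[0.886, 0.464, -0.0], [0.464, -0.886, -0.0], [-0.0, 0.0, -1.0]]
contact_force: [0.5, -0.2, -0.1]
opening: 0.992
grasp_force: 0.0
```

```bash
python3 -c "
from h import *
go([.587,.0062,.32],33.3)"
```

```text
t 1.7 psi 27.64 shift tool [ 0.0487 -0.0215  0.0252] turn z -5.66 F [ 0.5 -0.2 -0.1]
```

>>> play_rows(
  series="0 0 -5.7 0.0487 -0.0215 0.025 0.085; 0 0 0 0 0 0 0.085",
)

```text
t: 1.95
eef_pos: [0.5867, 0.0076, 0.3169]
eef_rot: [[0.834, 0.552, -0.005], [0.552, -0.834, 0.001], [-0.004, -0.004, -1.0]]
contact_force: [0.2, -1.3, -0.8]
opening: 0.994
grasp_force: 0.0
```

Run:
```python
from h import *
go([.587,.0062,.206],33.3)
d=cams.get_image('wrist')
def sq(x,y,z,yaw,h=.028):
    a=np.radians(yaw)+np.arange(4)*np.pi/2
    return [[x+h*np.cos(b)*k,y+h*np.sin(b)*k,z] for b in a for k in (1,)]+[[x,y,z]]
b=[[.587+.05*np.cos(a),.0063+.05*np.sin(a),.12] for a in np.radians(4+np.arange(4)*90)]
crop(d,0,0,640,480,1,'w1.png',proj(d,sq(.587,.0062,.246,33.3)+b))
```

```text
t 1.95 psi 33.5 shift tool [-1.000e-04  1.800e-03  1.109e-01] turn z 0.2 F [ 0.2 -1.3 -0.8]
```

View pics/w1.png

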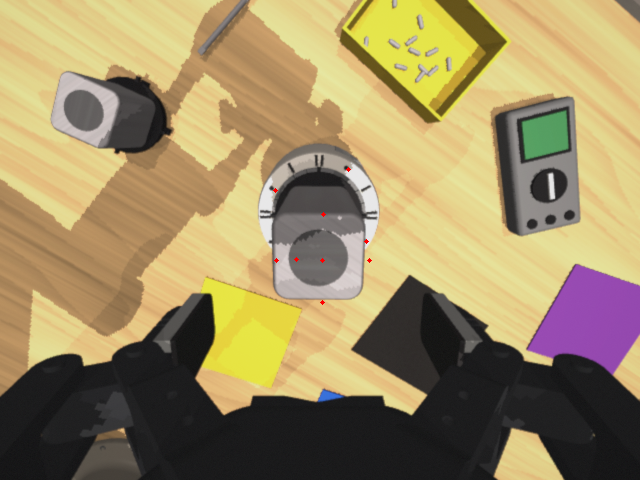

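The wrist view shows the tall cup's disc at (318,258) against my predicted (322,260), so it is about 2 mm off, and the TCP is already on that side. Yaw is aligned, so I'll descend and grip.

>>> play_rows(
  series="0 0 0 0 0 0.035 0.085;0 0 0 0 0 0.035 0.085;0 0 0 0 0 0.03 0.085;0 0 0 0 0 0.011 0.085;0 0 0 0 0 0 0.085",
)

```text
t: 2.62
eef_pos: [0.5862, 0.0037, 0.2098]
eef_rot: [[0.837, 0.547, 0.0], [0.547, -0.837, -0.0], [-0.0, 0.0, -1.0]]
contact_force: [0.4, -0.2, 0.2]
opening: 0.996
grasp_force: 0.0
```

>>> play_rows(
  series="0 0 0 0 0 0 0.03;0 0 0 0 0 0 0.03;0 0 0 0 0 0 0.03;0 0 0 0 0 0 0.03;0 0 0 0 0 0 0.03;0 0 0 0 0 0 0.03",
)

```text
t: 3.38
eef_pos: [0.5865, 0.0049, 0.211]
eef_rot: [[0.837, 0.548, 0.002], [0.548, -0.837, 0.0], [0.002, 0.001, -1.0]]
contact_force: [-1.1, 2.1, 6.4]
opening: 0.647
grasp_force: 64.1
```

>>> play_rows(
  series="0 0 0 0 -0.0015 0 0.03;0 0 -6 0 0 0 0.03;0 0 -6 0 0 0 0.03;0 0 -6 0 0 0 0.03;0 0 -6 0 0 0 0.03;0 0 -6 0 0 0 0.03;0 0 -6 0 0 0 0.03;0 0 -6 0 0 0 0.03;0 0 -6 0 0 0 0.03;0 0 -6 0 0 0 0.03",
)

```text
t: 4.62
eef_pos: [0.5875, 0.0054, 0.2109]
eef_rot: [[0.045, 0.999, 0.006], [0.999, -0.045, -0.001], [-0.0, 0.006, -1.0]]
contact_force: [4.1, 0.1, 2.4]
opening: 0.65
grasp_force: 63.5
```

>>> play_rows(
  series="0 0 -4 0 0 0 0.03;0 0 -2 0 0 0 0.03;0 0 0 0 0 0 0.03;0 0 0 0 0 0 0.03",
)

```text
t: 5.12
eef_pos: [0.5872, 0.0053, 0.2109]
eef_rot: [[-0.055, 0.998, 0.006], [0.998, 0.055, -0.001], [-0.001, 0.006, -1.0]]
contact_force: [4.2, -1.5, 5.7]
opening: 0.653
grasp_force: 63.7
```

Run:
```python
from h import *
go([.587,.0062,.3],94)
s=state();print(s['torque'],s['eef_pos'],s['grasp_force'],s['joint_positions'])
d=cams.get_image('top');crop(d,215,150,140,120,5,'t2.png')
```

```text
t 5.12 psi 93.16 shift tool [ 0.0008  0.0004 -0.0891] turn z -0.84 F [ 4.2 -1.5  5.7]
[-0.22122027 -1.31230577 -0.08486503] [0.58719723 0.00525037 0.2109018 ] 63.66960883140564 [-1.21388393e-01  4.80132121e-01  1.40465700e+00 -2.96346660e-04
  1.25096057e+00 -1.76455891e-01]
```

View pics/t2.png

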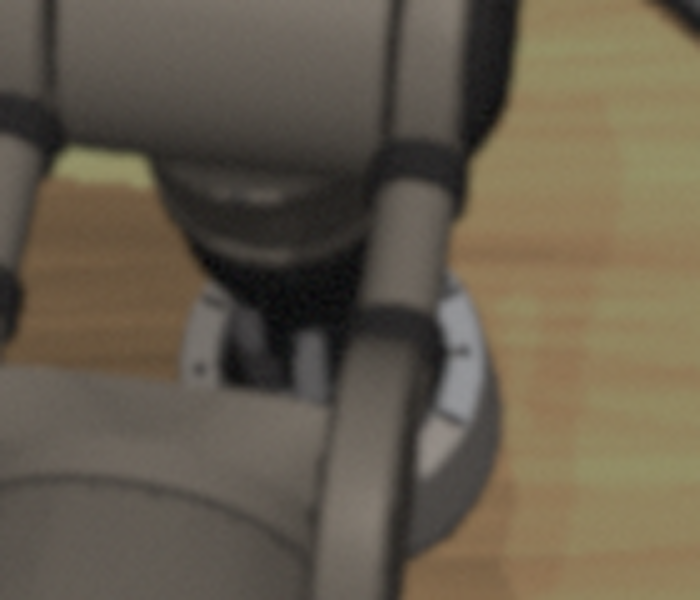

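The arm hides the cup in this view. The measured tool yaw of 93.2° is within the slot tolerance, so I'll lift and watch the force.

>>> play_rows(
  series="0 0 -0.8 0 0.0015 0 0.03;0 0 0 0 0 -0.004 0.03;0 0 0 0 0 -0.006 0.03;0 0 0 0 0 0 0.03",
)

```text
t: 5.68
eef_pos: [0.5866, 0.0059, 0.2193]
eef_rot: [[-0.07, 0.998, -0.001], [0.998, 0.07, 0.0], [0.0, -0.001, -1.0]]
contact_force: [1.2, -0.1, -1.5]
opening: 0.648
grasp_force: 64.6
```

The cup is up 8 mm with no resistance, so it is free of the lips. I'll lift it and carry it to the mat.

>>> play_rows(
  series="0 0 0 0 0 -0.02 0.03;0 0 0 0 0 -0.03 0.03;0 0 0 0 0 -0.01 0.03;0 0 0 0 0 0 0.03",
)

```text
t: 6.18
eef_pos: [0.5866, 0.0058, 0.2791]
eef_rot: [[-0.07, 0.998, -0.0], [0.998, 0.07, -0.0], [-0.0, -0.0, -1.0]]
contact_force: [0.6, -0.3, -2.3]
opening: 0.643
grasp_force: 67.6
```

```bash
python3 -c "
from h import *
go([.4945,-.2276,.125],80)"
```

```text
t 6.17 psi 94.0 shift tool [-0.2264 -0.1081  0.1542] turn z 14.0 F [ 0.6 -0.3 -2.3]
```

>>> play_rows(
  series="0 0 0 -0.03 -0.0141 0 0.03;0 0 0 -0.04 -0.019 0 0.03;0 0 0 -0.04 -0.019 0 0.03;0 0 0 -0.04 -0.019 0 0.03;0 0 0 -0.04 -0.019 0.02 0.03;0 0 0 -0.0364 -0.018 0.03 0.03;0 0 0 0 0 0.04 0.03;0 0 0 0 0 0.04 0.03;0 0 0 0 0 0.018 0.03;0 0 0 0 0 0 0.03",
)

```text
t: 7.42
eef_pos: [0.4932, -0.2267, 0.1287]
eef_rot: [[-0.07, 0.998, -0.005], [0.998, 0.07, 0.003], [0.004, -0.005, -1.0]]
contact_force: [0.5, 0.5, -2.7]
opening: 0.647
grasp_force: 67.3
```

>>> play_rows(
  series="0 0 0 0 0 0.004 0.03;0 0 0 0 0 0.003 0.03;0 0 0 0 0 0.002 0.03;0 0 0 0 0 0.0015 0.03;0 0 0 0 0 0 0.03;0 0 0 0 0 0 0.03",
)

```text
t: 8.18
eef_pos: [0.4949, -0.2277, 0.1209]
eef_rot: [[-0.07, 0.998, 0.0], [0.998, 0.07, -0.0], [-0.0, 0.0, -1.0]]
contact_force: [-0.1, -0.0, -3.9]
opening: 0.648
grasp_force: 67.4
```

>>> play_rows(
  series="0 0 0 0 0 0.0015 0.03;0 0 0 0 0 0.0015 0.03;0 0 0 0 0 0.0005 0.03;0 0 0 0 0 0 0.03",
)

```text
t: 8.68
eef_pos: [0.4949, -0.2278, 0.1181]
eef_rot: [[-0.07, 0.998, 0.0], [0.998, 0.07, -0.001], [-0.001, 0.0, -1.0]]
contact_force: [-2.2, 0.4, 5.0]
opening: 0.648
grasp_force: 68.4
```

Force z has changed from -3.9 to +5 N, so the cup is on the mat. I'll release it and rise.

>>> play_rows(
  series="0 0 0 0 0 0 0.07;0 0 0 0 0 0 0.085;0 0 0 0 0 0 0.085;0 0 0 0 0 0 0.085;0 0 0 0 0 0 0.085;0 0 0 0 0 -0.03 0.085;0 0 0 0 0 -0.04 0.085;0 0 0 0 0 -0.04 0.085;0 0 0 0 0 -0.02 0.085;0 0 0 0 0 0 0.085",
)

```text
t: 9.93
eef_pos: [0.4955, -0.228, 0.2488]
eef_rot: [[-0.07, 0.998, 0.003], [0.998, 0.07, -0.002], [-0.002, 0.003, -1.0]]
contact_force: [-0.6, -0.2, -0.5]
opening: 0.995
grasp_force: 0.0
```

```bash
python3 -c "
from h import *
go([.546,.2378,.25],98.5)
d=cams.get_image('wrist');crop(d,0,0,640,480,1,'w3.png',proj(d,[[.4945,-.2276,.153],[.4945,-.2276,.003]]))"
```

```text
t 9.93 psi 94.0 shift tool [ 0.4611  0.083  -0.002 ] turn z -4.5 F [-0.6 -0.2 -0.5]
```

View pics/w3.png

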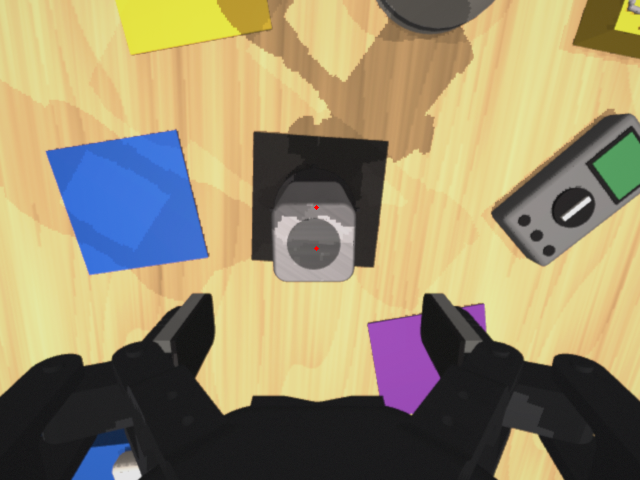

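The tall cup stands upright on the mat, its top disc at (314,244) against the predicted (316,248). Now I'll move to the short cup.

>>> play_rows(
  series="0 0 0 0.03 0.006 0 0.085;0 0 0 0.05 0.009 0 0.085;0 0 0 0.05 0.009 0 0.085;0 0 0 0.05 0.009 0 0.085;0 0 0 0.05 0.009 0 0.085;0 0 0 0.05 0.009 0 0.085;0 0 0 0.05 0.009 0 0.085;0 0 0 0.05 0.009 0 0.085;0 0 0 0.05 0.009 0 0.085;0 0 -4 0.03 0.005 0 0.085",
)

```text
t: 11.22
eef_pos: [0.5447, 0.2392, 0.2451]
eef_rot: [[-0.143, 0.99, -0.003], [0.99, 0.143, -0.001], [-0.0, -0.003, -1.0]]
contact_force: [-0.2, -0.4, 0.5]
opening: 0.997
grasp_force: 0.0
```

>>> play_rows(
  series="0 0 0 0 0 0.05 0.085;0 0 0 0 0 0 0.085;0 0 0 0 0 0 0.085",
)

```text
t: 11.6
eef_pos: [0.5459, 0.2367, 0.1977]
eef_rot: [[-0.139, 0.99, -0.0], [0.99, 0.139, -0.0], [-0.0, -0.0, -1.0]]
contact_force: [0.4, 0.1, 0.6]
opening: 0.994
grasp_force: 0.0
```

Run:
```python
from h import *
go([.546,.2378,.082],98.0)
d=cams.get_image('wrist')
x,y,a0=.546,.2378,8.
P=[[x,y,.105]]+[[x+.028*np.cos(a),y+.028*np.sin(a),.105] for a in np.radians(a0+90*np.arange(4))]+[[x+.0425*np.cos(a),y+.0425*np.sin(a),.014] for a in np.radians(a0+90*np.arange(4))]
print(proj(d,P).round(0).tolist())
crop(d,0,0,640,480,1,'w4.png',proj(d,P))
```

```text
t 11.6 psi 97.97 shift tool [0.0011 0.0003 0.1157] turn z -0.03 F [0.4 0.1 0.6]
[[318.0, 248.0], [360.0, 248.0], [318.0, 206.0], [275.0, 248.0], [318.0, 287.0], [364.0, 218.0], [318.0, 171.0], [271.0, 218.0], [318.0, 262.0]]
```

View pics/w4.png

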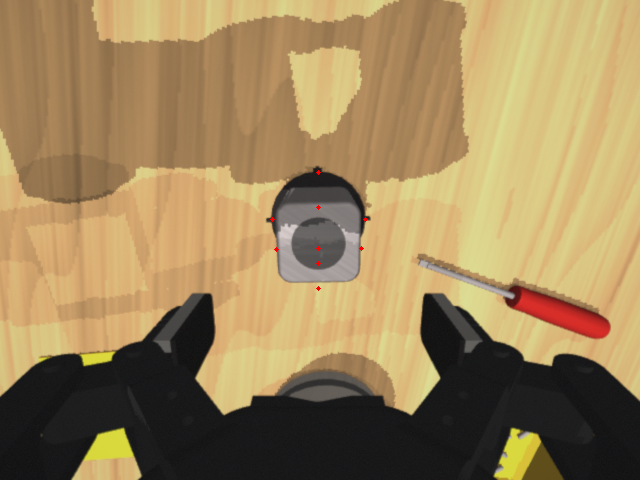

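The lugs, seen at (366,218), (270,219) and (318,170), match the prediction within 2 px. The top disc is at (318,243), the same small offset as the tall cup had in the same grip. I'll descend and grip.

>>> play_rows(
  series="0 0 0 0.001 0 0.04 0.085;0 0 0 0 0 0.04 0.085;0 0 0 0 0 0.035 0.085;0 0 0 0 0 0.0125 0.085;0 0 0 0 0 0 0.085;0 0 0 0 0 0 0.085",
)

```text
t: 12.4
eef_pos: [0.5467, 0.2383, 0.0717]
eef_rot: [[-0.139, 0.99, 0.003], [0.99, 0.139, 0.001], [0.0, 0.003, -1.0]]
contact_force: [0.5, -1.4, 0.4]
opening: 1.0
grasp_force: 0.0
```

>>> play_rows(
  series="0 0 0 0 0 0 0.03;0 0 0 0 0 0 0.03;0 0 0 0 0 0 0.03;0 0 0 0 0 0 0.03;0 0 0 0 0 0 0.03;0 0 0 0 0 0 0.03",
)

```text
t: 13.15
eef_pos: [0.5462, 0.2382, 0.071]
eef_rot: [[-0.139, 0.99, 0.002], [0.99, 0.139, 0.001], [0.0, 0.002, -1.0]]
contact_force: [0.2, -0.2, 6.2]
opening: 0.648
grasp_force: 64.1
```

>>> play_rows(
  series="0 0 0 0 0 -0.02 0.03;0 0 0 0 0 -0.05 0.03;0 0 0 0 0 -0.05 0.03;0 0 0 0 0 -0.02 0.03;0 0 0 0 0 0 0.03;0 0 0 0 0 0 0.03",
)

```text
t: 13.9
eef_pos: [0.5446, 0.2378, 0.2082]
eef_rot: [[-0.139, 0.99, -0.003], [0.99, 0.139, -0.001], [-0.001, -0.003, -1.0]]
contact_force: [0.1, 0.5, -2.2]
opening: 0.647
grasp_force: 64.1
```

```bash
python3 -c "
from h import *
go([.5866,.0059,.21],94)"
```

```text
t 13.9 psi 98.01 shift tool [-0.2355  0.0093 -0.0017] turn z 4.01 F [ 0.1  0.5 -2.2]
```

>>> play_rows(
  series="0 0 0 -0.03 0.0013 -0.01 0.03;0 0 0 -0.04 0.0016 0 0.03;0 0 0 -0.045 0.0018 0 0.03;0 0 0 -0.045 0.0018 0 0.03;0 0 0 -0.04 0.0016 0 0.03;0 0 0 -0.0255 0.0009 0 0.03;0 0 4 -0.01 0.0004 0 0.03;0 0 0 0 0 0 0.03;0 0 0 0 0 0 0.03;0 0 0 0 0 0 0.03",
)

```text
t: 15.15
eef_pos: [0.5873, 0.0068, 0.2194]
eef_rot: [[-0.071, 0.997, -0.001], [0.997, 0.071, 0.0], [0.0, -0.001, -1.0]]
contact_force: [-0.0, 0.2, -2.7]
opening: 0.645
grasp_force: 64.0
```

Run:
```python
from h import *
go([.5866,.0059,.18],94)
for n in('wrist','top'):
    d=cams.get_image(n)
    if n=='wrist': a=d['frame'][:,:,::-1]
    else: crop(d,205,140,160,120,4,'t5.png')
cv2.imwrite('pics/w5.png',a)
```

```text
t 15.15 psi 94.1 shift tool [-0.0009 -0.0007  0.0394] turn z 0.1 F [-0.   0.2 -2.7]
```

View pics/w5.png

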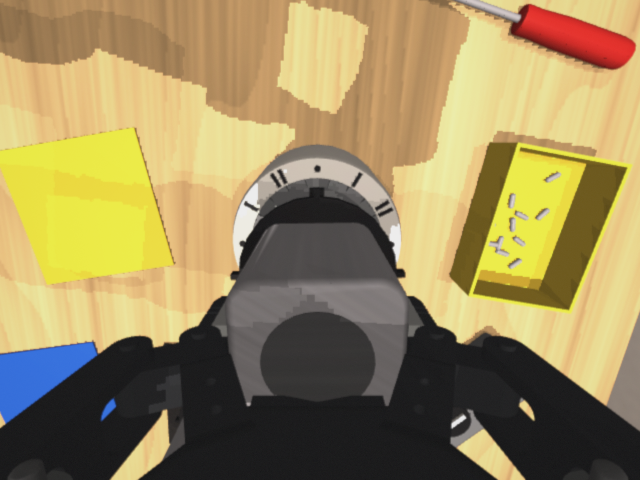

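The wrist view shows the short cup's pointer at (317,190) directly in line with the rim dot at (317,168). I'll lower it in.

>>> play_rows(
  series="0 0 0 -0.0009 -0.0007 0.01 0.03;0 0 0 0 0 0.012 0.03;0 0 0 0 0 0.005 0.03;0 0 0 0 0 0.004 0.03;0 0 0 0 0 0.004 0.03;0 0 0 0 0 0 0.03",
)

```text
t: 16.0
eef_pos: [0.5868, 0.0051, 0.1845]
eef_rot: [[-0.07, 0.998, -0.0], [0.998, 0.07, -0.0], [0.0, -0.0, -1.0]]
contact_force: [-1.2, -1.4, -1.7]
opening: 0.652
grasp_force: 64.1
```

>>> play_rows(
  series="0 0 0 0 0 0.003 0.03;0 0 0 0 0 0.003 0.03;0 0 0 0 0 0.003 0.03;0 0 0 0 0 0 0.03",
)

```text
t: 16.5
eef_pos: [0.5867, 0.0052, 0.1755]
eef_rot: [[-0.07, 0.998, -0.001], [0.998, 0.07, -0.0], [0.0, -0.001, -1.0]]
contact_force: [0.3, 0.1, -1.7]
opening: 0.647
grasp_force: 64.1
```

>>> play_rows(
  series="0 0 0 0 0 0.003 0.03;0 0 0 0 0 0.003 0.03;0 0 0 0 0 0.0015 0.03;0 0 0 0 0 0 0.03;0 0 0 0 0 0 0.03",
)

```text
t: 17.12
eef_pos: [0.5869, 0.0052, 0.1684]
eef_rot: [[-0.07, 0.998, 0.0], [0.998, 0.07, -0.0], [-0.0, 0.0, -1.0]]
contact_force: [1.1, 0.9, -0.9]
opening: 0.646
grasp_force: 64.1
```

>>> play_rows(
  series="0 0 0 0 0 0.001 0.03;0 0 0 0 0 0.001 0.03;0 0 0 0 0 0.001 0.03;0 0 0 0 0 0 0.03",
)

```text
t: 17.62
eef_pos: [0.5869, 0.0051, 0.167]
eef_rot: [[-0.07, 0.998, 0.001], [0.998, 0.07, -0.0], [-0.0, 0.001, -1.0]]
contact_force: [-3.0, 0.4, 8.9]
opening: 0.65
grasp_force: 65.1
```

It is seated at the predicted height with about 9 N of push. Now I'll turn clockwise 30° to pulse.

>>> play_rows(
  series="0 0 5 0 0 0 0.03;0 0 5 0 0 0 0.03;0 0 5 0 0 0 0.03;0 0 5 0 0 0 0.03;0 0 5 0 0 0 0.03;0 0 3 0 0 0 0.03;0 0 2.4 0 0 0 0.03;0 0 0 0 0 0 0.03;0 0 0 0 0 0 0.03;0 0 0 0 0 0 0.03",
)

```text
t: 18.88
eef_pos: [0.5871, 0.0057, 0.167]
eef_rot: [[0.444, 0.896, 0.002], [0.896, -0.444, 0.0], [0.001, 0.001, -1.0]]
contact_force: [-2.5, 2.2, 8.9]
opening: 0.649
grasp_force: 65.1
```

Run:
```python
from h import *
go([.5866,.0059,.167],63.6)
s=state();print(s['torque'],s['grasp_force'],s['eef_pos'])
d=cams.get_image('wrist');crop(d,160,110,320,240,2.5,'w6.png')
```

```text
t 18.88 psi 63.64 shift tool [-0.0001 -0.0005 -0.    ] turn z 0.04 F [-2.5  2.2  8.9]
[0.48170104 0.82754405 0.22228294] 65.13996720314026 [0.58711503 0.00570722 0.16698328]
```

View pics/w6.png

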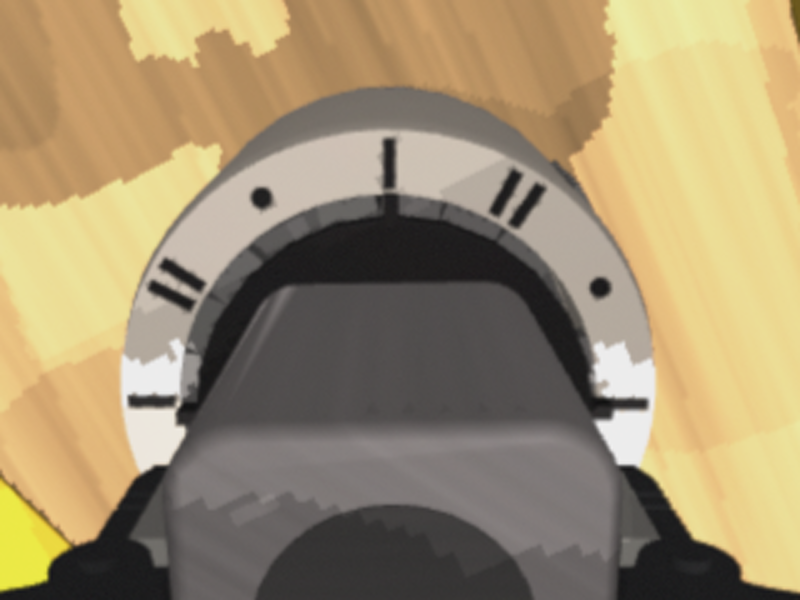

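The cup's pointer at crop pixel (390,203) is in line with the single bar at (390,163). The wrist torque of 0.22 N m fits the pulse spring, so I'm handing in.

```bash
python3 -c "
from workcell import close_job
print(close_job())"
```

```text
the job is handed in; nothing more can be done
None
```

The job is handed in: the tall cup stands upright on the black mat, and the short cup is seated in the blender and held at pulse, its pointer on the single bar; the hand-in call returned no verdict.

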